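# Step the bench voltage source up four clicks and switch it on

## Robot

A 6-joint arm with a two-finger parallel gripper is mounted at the origin on the work surface. World frame = base frame: x ahead of the robot, y to its left, z up, the work surface at z = 0. Lengths are in m, angles in rad, forces in N, time in s.
With the tool pointing down it reaches from about 0.35 to 0.775 m from the base axis. Payload 5.5 kg.
Tool frame: the origin (TCP) lies at the very end of the fingers, on their centre line; the grasp point (between the pads) lies 19 mm behind it (env.grip_point_offset is the distance from the TCP to the grasp point, in m); z points along the fingers, y is the line along which they close (so a half turn about z gives the same grasp; the last joint's range is limited). The gripper opens to 85 mm and grips with 20 to 120 N. Pads are 22 mm wide; open, the fingers measure 114 mm over their backs; the gripper's body (76 mm by 85 mm) begins 54 mm behind the grasp point. The pads swing forward as they close: fully open they stand 13 mm farther back than shut.
Start: joints at [0.973, 0.313, 0.046, 1.304, 0, 1.431], TCP at [0.254, 0.516, 0.231] pointing down, gripper open.
Joint ranges: [-2.76, 2.76], [-0.86, 1.69], [-1.03, 1.26], [-2.2, 2.34], [-1.47, 1.5], [-3.14, 3.14]. Speed limits (rad/s): [2.57, 2.57, 3.14, 3.14, 3.14, 3.14].

## Interface

Orientations are given as a unit quaternion [w, x, y, z].
In Python, from workcell import sensors, imaging, workorder, env gives the robot as it stands.
- The arm moves only by the shell command python3 -m handwheel 'ROWS' [FORCE]. ROWS is JSON, a list of rows, each a list of 5 numbers: the shift along the tool's x, y, z in mm, then the turn about the tool's z in rad, then the opening, from 0 (shut) to 1 (fully open). A call has 1 to 8 rows; each row is the pose to reach, as a shift and turn from the pose commanded when the call began, along the tool's axes at that moment; what a row does not reach only later rows make up. A row lasts 1/10 s, in which the tool goes at most 50 mm and 8.59 degrees, less where a joint would pass 70% of its speed; a pose out of reach is approached as far as the arm can. A call with a gripper value outside its range is refused whole. The fingers move at their own pace and stop on an object; FORCE is the grip in N (left out, the last holds). Time passes only in rows, so rows that repeat a pose let the fingers close. It gives the time, the measured TCP pose, the force, the opening and the grip force at its end, in the units of the state.
- sensors.get_state(): the state, without advancing time (a new reading comes with each control period).
- imaging.read_camera(name): name is "scene" or "top" or "wrist"; returns a dict with "color" (384x512x3 uint8, blue, green, red), "z_map" (384x512 float32, m along the optical axis (not along the pixel's ray), 0 where there is no reading), "fx", "fy", "cx", "cy" (pixels), "k1" (the pictures are not rectified: a ray, as slopes to the right and down, at radius r is drawn at 1 + k1 r^2 times it, then the intrinsics apply), "xyz" and "rotation" of the camera in the world. Camera axes: x right, y down, z forward; pixel columns grow to the right and rows downward; lengths in m; the calibration is good to about 2 mm. A picture is of the moment at which its call begins.
- workorder.hand_in(): hands the job in; it is judged then, once.
The state is a dict: "clock": time; "joint_pos": joint angles; "qvel": joint speeds; "tau": joint torques, N m; "tcp_pos": TCP position; "orientation": TCP orientation; "wrist_force": force on the tool from outside, world axes, zero at the start; "ft_torque": the same for the moment, N m; "finger_gap": finger opening in m; "grip_force": force on a finger pad.
Only numpy, scipy, OpenCV 4.12 (cv2) and the standard library are available. Lean on these libraries where they do the work, as an engineer would, in place of code of your own. Each camera call takes 0.05 s, during which the arm holds its last target. There are 200 camera calls.

## Task

On the grey box with the orange dial, push the dial's wing round with a fingertip, gently and without pinching it, exactly four clicks clockwise as seen from above, never going on to a fifth. Only then press the green button on that same box fully down and let it come up again. Leave the box with the blue dial and everything else on the bench alone, and finish clear of everything.

Things in the scene. Friction and masses are not known exactly. Their poses are not given: they have to be found in the camera images.
- orange_dial (a joint): angle (rad) of the orange click-stop dial, growing clockwise seen from above. Detents every 24 degrees (0.419 rad) at 0, 0.419 ... 3.77, stops just beyond both ends. Resistance rises to about 3 N (pushed 38 mm from the axis) a quarter of the way, fades to nothing half-way, then the dial snaps ahead of the finger into the next detent: one click. Let go, it falls into the nearest detent.
- orange_axis (a point): point on the orange dial's vertical turning axis, level with its top, 83.5 mm above the bench. The dial is a black hub, 30 mm across, with one orange wing (white line on top); it starts at rest in one of its first four detents
- orange_wing_tip (a point): outer end of the orange wing at its top edge. The wing runs from the axis straight out to 52 mm, 10 mm thick, standing on edge from 55 to 83 mm above the bench; a finger pushes its flat upright side
- orange_box: grey metal box (bench voltage source) with the orange dial, 210 x 124 mm, flat top 50 mm up, fixed; origin at the centre of its underside, x along its length, away from the button. Dial axis at x = +5 mm, button at x = -78 mm, two terminals 15 mm tall at x = +92, y = +-20 mm. White marks, one a detent. At dial angle 0 the wing points along the box's +y, at 1.571 along +x
- orange_button (a joint): travel (m) of that box's green round push button: 0 up, 0.006 fully down; spring return, about 5 N to press it fully
- orange_button_top (a point): centre of the top face of the green button (26 mm across) on the box with the orange dial; it is pressed straight down
- blue_dial (a joint): angle (rad) of the blue click-stop dial, growing clockwise seen from above. Detents every 24 degrees (0.419 rad) at 0, 0.419 ... 3.77, stops just beyond both ends. Resistance rises to about 3 N (pushed 38 mm from the axis) a quarter of the way, fades to nothing half-way, then the dial snaps ahead of the finger into the next detent: one click. Let go, it falls into the nearest detent.
- blue_axis (a point): point on the blue dial's vertical turning axis, level with its top, 83.5 mm above the bench. The dial is a black hub, 30 mm across, with one blue wing (white line on top)
- blue_wing_tip (a point): outer end of the blue wing at its top edge. The wing runs from the axis straight out to 52 mm, 10 mm thick, standing on edge from 55 to 83 mm above the bench; a finger pushes its flat upright side
- blue_box: grey metal box (bench voltage source) with the blue dial, 210 x 124 mm, flat top 50 mm up, fixed; origin at the centre of its underside, x along its length, away from the button. Dial axis at x = +5 mm, button at x = -78 mm, two terminals 15 mm tall at x = +92, y = +-20 mm. White marks, one a detent. At dial angle 0 the wing points along the box's +y, at 1.571 along +x
- blue_button (a joint): travel (m) of that box's green round push button: 0 up, 0.006 fully down; spring return, about 5 N to press it fully
- blue_button_top (a point): centre of the top face of the green button (26 mm across) on the box with the blue dial; it is pressed straight down
- jar: amber jar with a red cap, 36 mm across, 60 mm tall; origin at its underside (its middle, in plan)
- driver: bystander: red-handled screwdriver, 150 mm long, lying down
- spool: copper-coloured reel, 60 mm across, 42 mm tall; origin at its underside (its middle, in plan)
- tray: clear divided parts tray, 110 x 160 x 35 mm; origin at its underside (its middle, in plan)
- meter: yellow hand multimeter, 150 x 78 x 40 mm, lying down; origin at its underside (its middle, in plan)
- mug: blue mug, 80 mm across, 90 mm tall; origin at its underside (its middle, in plan)

How it is judged:
On the way, in this order (a step that is already met when the one before it is completed fails the run):
1. the orange dial rests four clicks clockwise of its start (distance of orange_wing_tip from where it was at the start of the episode between 0.0709 and 0.0825 m and velocity of joint orange_dial between -0.3 and 0.3 rad/s), for 0.2 s.
2. the green button of that box is pressed fully down (distance of orange_wing_tip from where it was at the start of the episode between 0.0709 and 0.0825 m and value of joint orange_button above 0.0045 m), for 0.05 s.
At the end, for the whole second after the job is handed in: The orange dial rests four clicks (96 degrees, within about 9) clockwise of its start; after that its green button went down at least 4.5 of 6 mm and is up again (within 1.5 mm); the blue wing tip is within 10 mm and every loose thing within 20 mm of its place (distance of orange_wing_tip from where it was at the start of the episode between 0.0709 and 0.0825 m and value of joint orange_button below 0.0015 m and velocity of joint orange_dial between -0.1 and 0.1 rad/s and distance of each of jar, driver, spool, tray, meter, mug from where it was at the start of the episode below 0.02 m and distance of blue_wing_tip from where it was at the start of the episode below 0.01 m); the robot touches nothing.
It fails at once if the orange dial is turned past the fourth click towards a fifth (more than 109 degrees from its start) (distance of orange_wing_tip from where it was at the start of the episode above 0.0847 m).
It fails at once if the dial is pinched or forced: more than 18 N between fingers and dial (contact force between the fingers and orange_dial above 18 N).
It fails at once if the button is pressed before the dial is set (value of joint orange_button above 0.003 m and distance of orange_wing_tip from where it was at the start of the episode below 0.0709 m).
It fails at once if the blue dial is turned (its wing tip moves more than 10 mm) or its box's button pressed (over 3 mm) (distance of blue_wing_tip from where it was at the start of the episode above 0.01 m or value of joint blue_button above 0.003 m).
It fails at once if a bystander is lifted, carried or pushed more than 20 mm (distance of any of jar, driver, spool, tray, meter, mug from where it was at the start of the episode above 0.02 m).
It also fails if it takes over 70 s, if anything falls off the work surface, if the arm or the gripper's body presses on something with over 40 N, if the wrist force passes 120 N, or if a joint passes its speed limit or range.

## Working session

There is one attempt and no reset: what is moved stays moved. The work goes in short steps, Python scripts to look and compute and a shell command to move; the robot and the scene stay as the last step left them, time stands still between calls to the robot, and variables do not carry over. Pictures are saved under pics/ and viewed, at most 10 in all, crops included, and the job is handed in when it is done.

```bash
mkdir -p pics; ls; cat > h.py <<'E'
import numpy as np,cv2
from workcell import sensors,imaging,workorder,env
def cam(n): return imaging.read_camera(n)
def ray(c,uv):
    d=np.array([(uv[0]-c['cx'])/c['fx'],(uv[1]-c['cy'])/c['fy']]);u=d.copy()
    for _ in range(20): u=d/(1+c['k1']*(u@u))
    R=np.array(c['rotation']); 
    if R.shape!=(3,3):
        from scipy.spatial.transform import Rotation as Q
        R=Q.from_quat([R[1],R[2],R[3],R[0]]).as_matrix()
    return np.array(c['xyz']),R@np.array([u[0],u[1],1])
def onz(c,uv,z):
    o,d=ray(c,uv); return o+d*(z-o[2])/d[2]
E
python3 - <<'E'
from h import *
s=sensors.get_state();print(s)
for n in('top','scene'):
    c=cam(n);cv2.imwrite(f'pics/{n}0.png',c['color']);print(n,c['xyz'],c['rotation'],c['fx'],c['k1'])
E
```

```text
pics
{'clock': 0.0, 'joint_pos': array([9.73424059e-01, 3.14015135e-01, 4.49639115e-02, 1.30360381e+00,
       1.23961620e-05, 1.43119927e+00]), 'qvel': array([ 0.00084498, -0.00127766, -0.00012845, -0.00028106,  0.00119504,
       -0.00105116]), 'tau': array([-5.23435992e-04, -4.80631578e+01,  2.98530757e+01,  1.93842757e-02,
       -3.01392147e-04,  1.56282901e-06]), 'tcp_pos': array([0.25383186, 0.51536114, 0.23039433]), 'orientation': array([-3.40537569e-04,  2.26894190e-01,  9.73918971e-01, -8.64738269e-04]), 'wrist_force': array([ 0.55030966, -0.59420999,  0.23022788]), 'ft_torque': array([-0.02249344,  0.00383198,  0.04932569]), 'grip_force': 0.0, 'finger_gap': 0.084969156191377}
top [0.48313022 0.00267696 1.25556337] [ 0.03478767 -0.70436875  0.70830748 -0.03090289] 358.97142883501886 -0.049379976592644426
scene [ 1.36845132 -0.56578255  0.84669386] [-0.38307939  0.80056945  0.41749969 -0.19501987] 405.42601639610587 -0.054619366516152255
```

View pics/top0.png

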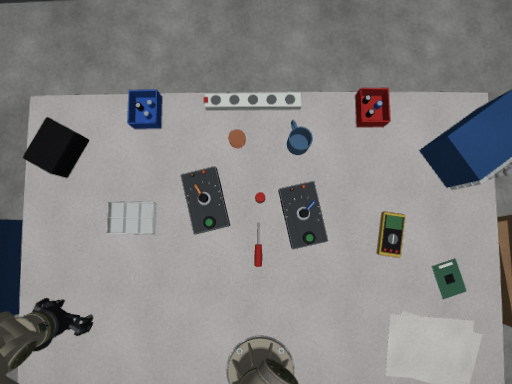

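View pics/scene0.png

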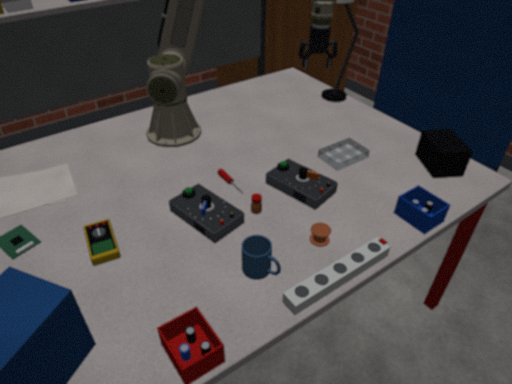

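The top view shows the orange box around (205,200), with its hub at (204,198), the wing tip at about (197,186) and the green button at (209,222). The blue box is at (303,215), the jar at (260,197) and the driver at (258,250). The scene view confirms this layout. Next I'll measure positions.

```bash
python3 - <<'E'
from h import *
def cen(m,lo,hi):
    m=m.astype(np.uint8);x0,y0=lo;k=m[y0:hi[1],x0:hi[0]]
    ys,xs=np.nonzero(k);return (xs.mean()+x0,ys.mean()+y0,len(xs),xs.min()+x0,xs.max()+x0,ys.min()+y0,ys.max()+y0) if len(xs) else None
c=cam('top')
hsv=cv2.cvtColor(c['color'],cv2.COLOR_BGR2HSV);H,S,V=cv2.split(hsv)
lo,hi=(175,160),(235,240)
g=cen((H>45)&(H<80)&(S>100),lo,hi);print('btn',g,onz(c,g[:2],.056))
o=(H>5)&(H<22)&(S>120);w=cen(o,lo,hi);print('wing',w,onz(c,w[:2],.083))
ys,xs=np.nonzero(o[160:240,175:235]);P=np.array([onz(c,(x+175,y+160),.083)[:2] for x,y in zip(xs,ys)]);print(P.round(4).tolist())
dark=((V<110)).astype(np.uint8);n,l,st,ce=cv2.connectedComponentsWithStats(cv2.morphologyEx(dark,cv2.MORPH_CLOSE,np.ones((5,5))))
i=l[225,200];print(st[i]);cn=cv2.findContours((l==i).astype(np.uint8),0,2)[0][0];r=cv2.minAreaRect(cn);print(r,onz(c,r[0],.05))
for q in cv2.boxPoints(r): print(q,onz(c,q,.05).round(4))
im=cv2.resize(c['color'][160:240,165:275],None,fx=7,fy=7,interpolation=cv2.INTER_CUBIC);cv2.imwrite('pics/crop1.png',im)
s=cam('scene');im=cv2.resize(s['color'][145:215,250:350],None,fx=8,fy=8,interpolation=cv2.INTER_CUBIC);cv2.imwrite('pics/crop2.png',im)
E
```

```text
btn (np.float64(208.49056603773585), np.float64(221.8490566037736), 53, np.int64(205), np.int64(212), np.int64(218), np.int64(226)) [0.50152131 0.1697539  0.056     ]
wing (np.float64(197.6060606060606), np.float64(186.21212121212122), 33, np.int64(191), np.int64(204), np.int64(171), np.int64(193)) [0.61835551 0.20274157 0.083     ]
[[0.6689, 0.1854], [0.6689, 0.1821], [0.6655, 0.1853], [0.6591, 0.2251], [0.6591, 0.2218], [0.6258, 0.2114], [0.6257, 0.2081], [0.6225, 0.2147], [0.6224, 0.2114], [0.6224, 0.2081], [0.6224, 0.2048], [0.6191, 0.2147], [0.6191, 0.2048], [0.6158, 0.2113], [0.6158, 0.2047], [0.6157, 0.2014], [0.6125, 0.2113], [0.6125, 0.208], [0.6124, 0.2014], [0.6092, 0.208], [0.6091, 0.198], [0.6058, 0.2046], [0.6058, 0.198], [0.6058, 0.1947], [0.6025, 0.2046], [0.6025, 0.1947], [0.5992, 0.2012], [0.5991, 0.1946], [0.5991, 0.1913], [0.5959, 0.2012], [0.5959, 0.1979], [0.5958, 0.1946], [0.5958, 0.1913]]
[ 181  167   49   67 2292]
((204.7467041015625, 199.82933044433594), (61.66676330566406, 37.85235595703125), 77.125) [0.57577263 0.18373496 0.05      ]
[179.42592 173.98837] [0.6644 0.2709 0.05  ]
[216.32661 165.55392] [0.6925 0.1452 0.05  ]
[230.06749 225.67029] [0.4885 0.0981 0.05  ]
[193.1668  234.10474] [0.4609 0.2218 0.05  ]
```

View pics/crop1.png

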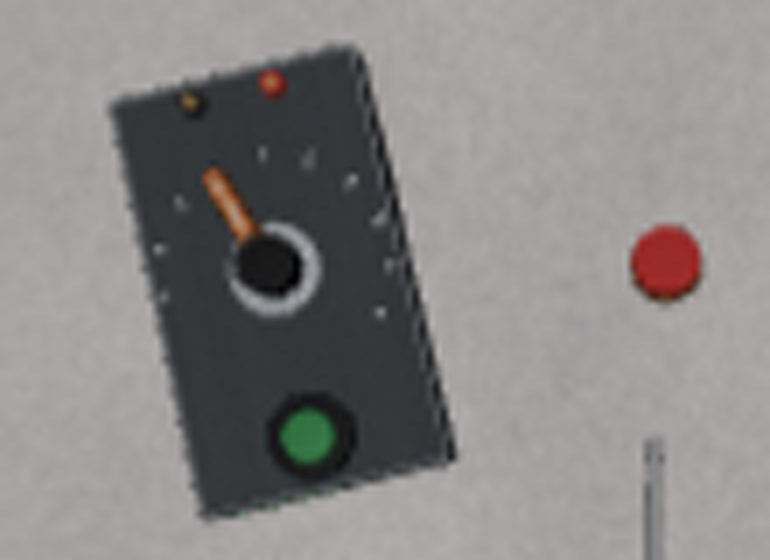

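The crop shows the wing about 30° left of world +x, at roughly crop (210,175), and the button at (308,436). Box yaw comes out near 13.6°. The hub is at about (0.582, 0.189), and the start detent is 3 (wing near +31.6°), so the wing should end near -64°. I'll move over it with the gripper shut.

```bash
python3 -m handwheel '[[-50,-16,0,-0.15,0],[-100,-33,0,-0.3,0],[-150,-50,0,-0.45,0],[-200,-66,0,-0.6,0],[-250,-83,0,-0.75,0],[-300,-100,0,-0.9,0],[-345,-115,0,-1.05,0],[-390,-130,0,-1.2,0]]' 20; python3 - <<'E'
from h import *
s=sensors.get_state();print(s['joint_pos'],s['tcp_pos'],s['orientation'],s['finger_gap'])
E
```

```text
clock: 1.0
tcp_pos: [0.5179, 0.255, 0.2313]
orientation: [-0.0, -0.322, 0.947, 0.0]
wrist_force: [0.2, 0.5, -0.3]
finger_gap: -0.0002
grip_force: 0.0
[ 3.18419075e-01  3.17635299e-01  5.21344179e-02  1.30531110e+00
  2.45852060e-04 -3.37176443e-01] [0.51786677 0.25501946 0.23126495] [-6.67271743e-06 -3.21958828e-01  9.46753663e-01  1.22994019e-04] -0.00017479037922188287
```

```bash
python3 - <<'E'
from h import *
c=cam('wrist');print(c['xyz'],ray(c,(256,192))[1]);cv2.imwrite('pics/w1.png',c['color'])
E
```

```text
[0.45410509 0.20554144 0.37310021] [ 0.24252465  0.19762763 -0.94983878]
```

View pics/w1.png

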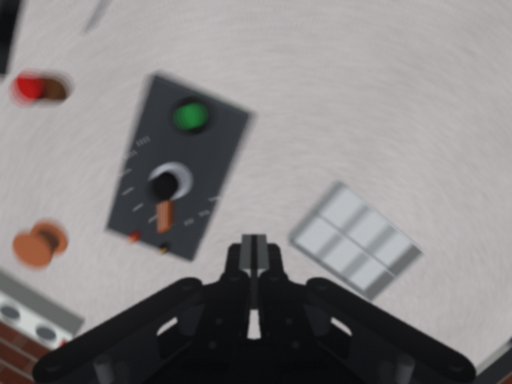

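The wrist view is slightly blurred by motion. It shows the dial hub at (164,185), the wing tip at (164,230), the button at (190,115) and the shut fingertips at (254,240). I'll let the arm settle, then measure.

```bash
python3 -m handwheel '[[0,0,0,0,0],[0,0,0,0,0],[0,0,0,0,0]]' | head -3; cat > m.py <<'E'
from h import *
c=cam('wrist')
hsv=cv2.cvtColor(c['color'],cv2.COLOR_BGR2HSV);H,S,V=cv2.split(hsv)
def blobs(m):
    n,l,st,ce=cv2.connectedComponentsWithStats(m.astype(np.uint8))
    for i in range(1,n):
        if st[i,4]>80: yield cv2.findContours((l==i).astype(np.uint8),0,1)[0][0],ce[i],st[i,4]
for k,ce,a in blobs((H>45)&(H<80)&(S>100)):
    print('green',ce,a,onz(c,ce,.056).round(4))
for k,ce,a in blobs((H>5)&(H<20)&(S>120)&(V>60)):
    P=np.array([onz(c,q[0],.083)[:2] for q in k],np.float32)*1000
    r=cv2.minAreaRect(P);print('or',ce,a,onz(c,ce,.083).round(4),r,cv2.boxPoints(r).round(1).tolist())
for k,ce,a in blobs(V<30):
    if a<4000:
        (x,y),rr=cv2.minEnclosingCircle(k);print('hub?',x,y,rr,a,onz(c,(x,y),.0835).round(4))
cv2.imwrite('pics/m_%.0f.png'%(sensors.get_state()['clock']*10),c['color'])
E
python3 m.py
```

```text
clock: 1.35
tcp_pos: [0.516, 0.2573, 0.2313]
orientation: [-0.0, -0.319, 0.948, 0.0]
green [193.20817844 114.72304833] 538 [0.504  0.1652 0.056 ]
or [57.01529637 85.49713193] 523 [0.5574 0.0407 0.083 ] ((558.3997192382812, 39.69133758544922), (26.262359619140625, 29.028911590576172), 33.88530349731445) [[539.4000244140625, 44.400001525878906], [555.5999755859375, 20.299999237060547], [577.4000244140625, 35.0], [561.2000122070312, 59.099998474121094]]
or [166.75       214.26282051] 312 [0.6073 0.2046 0.083 ] ((608.4169921875, 204.98834228515625), (37.89155197143555, 14.750785827636719), 31.034832000732422) [[588.4000244140625, 201.5], [596.0, 188.89999389648438], [628.5, 208.39999389648438], [620.7999877929688, 221.10000610351562]]
or [ 39.5334873  241.88510393] 1732 [0.7344 0.0986 0.083 ] ((735.2067260742188, 97.32230377197266), (48.600074768066406, 79.4402084350586), 73.4021987915039) [[690.2000122070312, 85.4000015258789], [766.2999877929688, 62.70000076293945], [780.2000122070312, 109.30000305175781], [704.0999755859375, 132.0]]
or [  7.32195122 332.35121951] 205 [0.9108 0.1124 0.
[... 736 characters left out ...]
], [973.0999755859375, 109.19999694824219], [972.2999877929688, 160.0]]
or [ 12.22121212 376.23333333] 330 [1.002  0.1475 0.083 ] ((1003.6920166015625, 155.1522674560547), (49.165809631347656, 56.36255645751953), 14.667404174804688) [[972.7999877929688, 176.1999969482422], [987.0, 121.69999694824219], [1034.5999755859375, 134.10000610351562], [1020.2999877929688, 188.60000610351562]]
hub? 8.0 22.5 22.852888107299805 761 [ 0.5338 -0.0314  0.0835]
hub? 195.28707885742188 114.43916320800781 18.343708038330078 213 [0.498  0.1705 0.0835]
hub? 166.72222900390625 184.27777099609375 16.011852264404297 639 [0.5772 0.1862 0.0835]
hub? 253.5 256.5434875488281 11.55439281463623 82 [0.5911 0.3139 0.0835]
```

```bash
python3 -m handwheel '[[-6,-9,0,-0.14,0],[-12,-18,0,-0.28,0],[-18,-27,0,-0.42,0],[-25,-36,0,-0.56,0],[-31,-45,0,-0.7,0],[-37,-54,0,-0.84,0],[-43,-63,0,-0.98,0],[-49,-71,0,-1.12,0]]';  python3 -m handwheel '[[0,0,0,-0.14,0],[0,0,0,-0.28,0],[0,0,0,-0.35,0],[0,0,0,-0.35,0],[0,0,0,-0.35,0]]'; python3 m.py | grep -v "or \["
```

```text
clock: 2.2
tcp_pos: [0.5984, 0.231, 0.2315]
orientation: [-0.0, 0.776, -0.63, 0.0]
wrist_force: [-0.0, -0.4, -0.7]
finger_gap: 0.0002
grip_force: 0.0
clock: 2.7
tcp_pos: [0.5983, 0.2306, 0.2315]
orientation: [-0.0, 0.872, -0.489, 0.0]
wrist_force: [-0.4, 0.6, -0.2]
finger_gap: 0.0001
grip_force: 0.0
green [355.83829787 171.01914894] 470 [0.4977 0.167  0.056 ]
hub? 287.5810852050781 148.85134887695312 14.631895065307617 555 [0.5851 0.1851 0.0835]
hub? 350.3783874511719 167.2432403564453 16.649486541748047 265 [0.5176 0.1664 0.0835]
```

```bash
ls pics
```

```text
crop1.png
crop2.png
m_14.png
m_28.png
scene0.png
top0.png
w1.png
```

View pics/m_28.png

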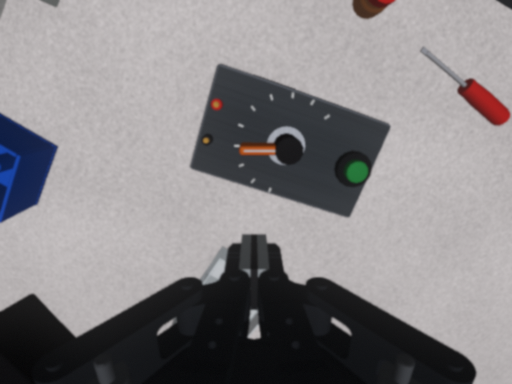

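```bash
python3 - <<'E'
from h import *
c=cam('wrist');print(c['xyz'].round(4))
im=c['color'];hsv=cv2.cvtColor(im,cv2.COLOR_BGR2HSV);H,S,V=cv2.split(hsv)
# white marks / wing in region around the dial
m=(((H<22)&(S>110)&(V>70))).astype(np.uint8);n,l,st,ce=cv2.connectedComponentsWithStats(m)
for i in range(1,n):
    if st[i,4]>60:
        k=cv2.findContours((l==i).astype(np.uint8),0,1)[0][0]
        r=cv2.minAreaRect(np.array([onz(c,q[0],.083)[:2] for q in k],np.float32)*1000);print(st[i],onz(c,ce[i],.083).round(4),np.round(cv2.boxPoints(r),1).tolist())
E
```

```text
[0.6404 0.1614 0.3733]
[360   0  35  16 285] [0.5895 0.0301 0.083 ] [[569.9000244140625, 26.399999618530273], [577.2000122070312, 15.699999809265137], [603.9000244140625, 33.79999923706055], [596.7000122070312, 44.5]]
[ 459   80   51   45 1068] [0.4366 0.0349 0.083 ] [[401.8999938964844, 25.100000381469727], [470.5, 24.0], [470.79998779296875, 44.599998474121094], [402.20001220703125, 45.70000076293945]]
[211  99  11  11 100] [0.6699 0.1845 0.083 ] [[663.2999877929688, 185.89999389648438], [668.2000122070312, 177.6999969482422], [676.7999877929688, 182.89999389648438], [671.9000244140625, 191.10000610351562]]
[239 144  37  12 360] [0.6122 0.202  0.083 ] [[592.7999877929688, 197.10000610351562], [598.7000122070312, 187.39999389648438], [630.5999755859375, 206.8000030517578], [624.5999755859375, 216.60000610351562]]
```

The fingertips at (254,240) are parallel to the wing, which runs from (240,150) to (275,150) in the picture, and they stand about 13 mm clear of its counter-clockwise side. I'll descend.

```bash
python3 -m handwheel '[[0,0,35,0,0],[0,0,70,0,0],[0,0,105,0,0],[0,0,135,0,0],[0,0,155,0,0],[0,0,166,0,0],[0,0,166,0,0],[0,0,166,0,0]]'; cat > plan.py <<'E'
# rows to move finger so the flat front face lies at wing angle phi0-d (deg), rel. to current commanded pose
import sys;from h import *
hub=np.array([.582,.186]);phi0=np.radians(31.5);half=.016;rad=.037
s=sensors.get_state();q=s['orientation'];A=2*np.arctan2(q[2],q[1]);p=s['tcp_pos'][:2]
ex=np.array([np.cos(A),np.sin(A)]);ey=np.array([np.sin(A),-np.cos(A)])
def pose(d):
    f=phi0-np.radians(d);u=np.array([np.cos(f),np.sin(f)]);n=np.array([-u[1],u[0]]);return hub+rad*u+half*n,f-np.pi/2
f=A+np.pi/2;n=np.array([-np.sin(f),np.cos(f)]);print('now wing-face deg',np.degrees(phi0-f)%360,'gap mm',((p-hub)@n-half)*1e3,'radius',(p-hub)@np.array([np.cos(f),np.sin(f)])*1e3)
for d in map(float,sys.argv[1:]):
    t,a=pose(d);v=(t-p)*1e3;da=(A-a+np.pi)%(2*np.pi)-np.pi
    print(d,[round(v@ex,1),round(v@ey,1),0,round(da,3),0])
E
python3 plan.py 0 6 12 18 24 30 36 42 48
```

```text
clock: 3.6
tcp_pos: [0.5995, 0.2298, 0.0663]
orientation: [-0.0, 0.872, -0.489, 0.0]
wrist_force: [0.5, 0.1, 1.1]
finger_gap: -0.0
grip_force: 0.0
now wing-face deg 0.06751533213372694 gap mm 12.286599837899908 radius 37.78847285756936
0.0 [np.float64(12.2), np.float64(0.8), 0, np.float64(-0.001), 0]
6.0 [np.float64(16.2), np.float64(-0.7), 0, np.float64(0.104), 0]
12.0 [np.float64(20.3), np.float64(-1.7), 0, np.float64(0.208), 0]
18.0 [np.float64(24.5), np.float64(-2.3), 0, np.float64(0.313), 0]
24.0 [np.float64(28.7), np.float64(-2.5), 0, np.float64(0.418), 0]
30.0 [np.float64(32.9), np.float64(-2.3), 0, np.float64(0.522), 0]
36.0 [np.float64(37.0), np.float64(-1.6), 0, np.float64(0.627), 0]
42.0 [np.float64(41.1), np.float64(-0.4), 0, np.float64(0.732), 0]
48.0 [np.float64(45.0), np.float64(1.1), 0, np.float64(0.837), 0]
```

```bash
python3 -m handwheel '[[7,0.5,0,0,0],[12,0.8,0,0,0],[14,0,0,0.05,0],[16,-0.5,0,0.1,0],[16,-0.5,0,0.1,0]]'; python3 plan.py 9 12 15 18
```

```text
clock: 4.1
tcp_pos: [0.6087, 0.2164, 0.0666]
orientation: [-0.001, 0.847, -0.532, 0.0]
wrist_force: [-0.1, 2.9, 2.1]
finger_gap: -0.0002
grip_force: 1.3
now wing-face deg 5.814834067840544 gap mm -0.20426833688255014 radius 37.1874432299951
9.0 [np.float64(1.9), np.float64(-0.6), 0, np.float64(0.056), 0]
12.0 [np.float64(3.9), np.float64(-1.3), 0, np.float64(0.108), 0]
15.0 [np.float64(5.9), np.float64(-1.9), 0, np.float64(0.16), 0]
18.0 [np.float64(8.0), np.float64(-2.4), 0, np.float64(0.213), 0]
```

Contact shows about 3 N, as expected a quarter of the way into the click. Now I'll complete the first click.

```bash
python3 -m handwheel '[[2,-0.6,0,0.055,0],[4,-1.3,0,0.11,0],[6,-1.9,0,0.16,0],[8,-2.4,0,0.21,0],[8,-2.4,0,0.21,0]]'; python3 plan.py 24 27 30 33 36 39 42; python3 m.py | grep -v hub
```

```text
clock: 4.6
tcp_pos: [0.6139, 0.2095, 0.0658]
orientation: [-0.0, 0.786, -0.618, 0.0]
wrist_force: [0.7, -1.0, 0.5]
finger_gap: 0.0001
grip_force: 0.0
now wing-face deg 17.807164267501562 gap mm -0.7383517919952385 radius 36.56028271873278
24.0 [np.float64(3.3), np.float64(-1.9), 0, np.float64(0.108), 0]
27.0 [np.float64(5.4), np.float64(-2.5), 0, np.float64(0.16), 0]
30.0 [np.float64(7.4), np.float64(-3.0), 0, np.float64(0.213), 0]
33.0 [np.float64(9.5), np.float64(-3.3), 0, np.float64(0.265), 0]
36.0 [np.float64(11.6), np.float64(-3.6), 0, np.float64(0.318), 0]
39.0 [np.float64(13.7), np.float64(-3.7), 0, np.float64(0.37), 0]
42.0 [np.float64(15.8), np.float64(-3.7), 0, np.float64(0.422), 0]
green [459.24348308 222.44037715] 1803 [0.4943 0.1689 0.056 ]
or [39.67914439  3.86631016] 374 [0.7277 0.1126 0.083 ] ((727.9117431640625, 113.08013153076172), (22.37472915649414, 3.9643776416778564), 8.317147254943848) [[716.5999755859375, 113.4000015258789], [717.0999755859375, 109.5], [739.2999877929688, 112.69999694824219], [738.7000122070312, 116.69999694824219]]
or [259.48211797 219.99396191] 2153 [0.6172 0.184  0.083 ] ((616.3781127929688, 184.8675994873047), (37.76388168334961, 18.127294540405273), 6.885097026824951) [[596.5, 191.60000610351562], [598.7000122070312, 173.60000610351562], [636.2000122070312, 178.10000610351562], [634.0, 196.10000610351562]]
```

The wing is now at about 7° with no contact force, so that is one click. On to click two.

```bash
python3 -m handwheel '[[3,-1.9,0,0.11,0],[5.4,-2.5,0,0.16,0],[7.4,-3,0,0.21,0],[9.5,-3.3,0,0.265,0],[11.6,-3.6,0,0.32,0],[13.7,-3.7,0,0.37,0],[15.8,-3.7,0,0.42,0],[15.8,-3.7,0,0.42,0]]'; python3 plan.py 48 51 54 57 60 63 66; python3 m.py | grep -v hub
```

```text
clock: 5.45
tcp_pos: [0.6208, 0.1953, 0.0655]
orientation: [0.0, -0.641, 0.768, -0.0]
wrist_force: [0.2, -0.1, -0.6]
finger_gap: -0.0
grip_force: 0.0
now wing-face deg 41.82584252964915 gap mm 0.07282832570270834 radius 36.47450800476964
48.0 [np.float64(4.1), np.float64(-2.0), 0, np.float64(0.108), 0]
51.0 [np.float64(6.2), np.float64(-2.6), 0, np.float64(0.16), 0]
54.0 [np.float64(8.2), np.float64(-3.1), 0, np.float64(0.212), 0]
57.0 [np.float64(10.3), np.float64(-3.4), 0, np.float64(0.265), 0]
60.0 [np.float64(12.4), np.float64(-3.7), 0, np.float64(0.317), 0]
63.0 [np.float64(14.5), np.float64(-3.8), 0, np.float64(0.37), 0]
66.0 [np.float64(16.6), np.float64(-3.8), 0, np.float64(0.422), 0]
green [461.73911029 164.39388323] 2158 [0.4957 0.1699 0.056 ]
or [ 13.04147227 100.99740798] 1929 [0.7116 0.0947 0.083 ] ((710.8701782226562, 95.67536163330078), (34.395660400390625, 15.706507682800293), 66.2529067993164) [[696.7999877929688, 83.0999984741211], [711.0999755859375, 76.80000305175781], [725.0, 108.30000305175781], [710.5999755859375, 114.5999984741211]]
or [259.37079687 219.53661907] 2171 [0.6135 0.1702 0.083 ] ((613.129638671875, 171.4042205810547), (18.308603286743164, 37.80695724487305), 73.1915054321289) [[592.4000244140625, 168.10000610351562], [628.5999755859375, 157.1999969482422], [633.9000244140625, 174.6999969482422], [597.7000122070312, 185.60000610351562]]
```

Wing at -16.8°, so that is two clicks. Click three next.

```bash
python3 -m handwheel '[[4,-2,0,0.11,0],[6.2,-2.6,0,0.16,0],[8.2,-3.1,0,0.21,0],[10.3,-3.4,0,0.265,0],[12.4,-3.7,0,0.32,0],[14.5,-3.8,0,0.37,0],[16.6,-3.8,0,0.42,0],[16.6,-3.8,0,0.42,0]]'; python3 plan.py 72 75 78 81 84 86 88; python3 m.py | grep -v hub
```

```text
clock: 6.3
tcp_pos: [0.6214, 0.1784, 0.0654]
orientation: [0.0, -0.467, 0.884, -0.0]
wrist_force: [0.2, -0.7, -0.2]
finger_gap: 0.0001
grip_force: 0.0
now wing-face deg 65.86512713737716 gap mm -0.030475050050073754 radius 36.767716712307404
72.0 [np.float64(4.0), np.float64(-1.7), 0, np.float64(0.107), 0]
75.0 [np.float64(6.0), np.float64(-2.3), 0, np.float64(0.159), 0]
78.0 [np.float64(8.1), np.float64(-2.8), 0, np.float64(0.212), 0]
81.0 [np.float64(10.2), np.float64(-3.1), 0, np.float64(0.264), 0]
84.0 [np.float64(12.3), np.float64(-3.4), 0, np.float64(0.317), 0]
86.0 [np.float64(13.7), np.float64(-3.5), 0, np.float64(0.351), 0]
88.0 [np.float64(15.1), np.float64(-3.5), 0, np.float64(0.386), 0]
green [437.19454191 110.40077973] 2565 [0.4974 0.1703 0.056 ]
or [ 19.51398601 226.35454545] 2860 [0.7083 0.093  0.083 ] ((712.9188232421875, 99.26203918457031), (54.4496955871582, 26.801544189453125), 37.51335525512695) [[683.2000122070312, 93.30000305175781], [699.5, 72.0999984741211], [742.7000122070312, 105.19999694824219], [726.4000244140625, 126.5]]
or [260.36989445 220.71271225] 2179 [0.6045 0.1592 0.083 ] ((604.665771484375, 160.39244079589844), (18.328857421875, 37.74543380737305), 49.33127212524414) [[584.4000244140625, 165.6999969482422], [613.0, 141.10000610351562], [625.0, 155.0], [596.2999877929688, 179.60000610351562]]
```

Wing at -40.7°, so that is three clicks. For the last one I'll stop the face at about 87°.

```bash
python3 -m handwheel '[[4,-1.7,0,0.11,0],[6,-2.3,0,0.16,0],[8.1,-2.8,0,0.21,0],[10.2,-3.1,0,0.265,0],[12.3,-3.4,0,0.315,0],[13.5,-3.5,0,0.345,0],[14.5,-3.5,0,0.37,0],[14.5,-3.5,0,0.37,0]]'; python3 plan.py 88 89 90 91; python3 m.py | grep -v hub
```

```text
clock: 7.15
tcp_pos: [0.616, 0.1646, 0.0653]
orientation: [-0.0, -0.296, 0.955, 0.0]
wrist_force: [0.4, 0.8, 0.5]
finger_gap: 0.0001
grip_force: 0.0
now wing-face deg 87.12215898879009 gap mm -0.0804438559898965 radius 36.87164503941161
88.0 [np.float64(0.5), np.float64(-0.4), 0, np.float64(0.015), 0]
89.0 [np.float64(1.1), np.float64(-0.6), 0, np.float64(0.033), 0]
90.0 [np.float64(1.8), np.float64(-0.9), 0, np.float64(0.05), 0]
91.0 [np.float64(2.5), np.float64(-1.1), 0, np.float64(0.068), 0]
green [392.54450826  75.12060302] 2786 [0.4989 0.17   0.056 ]
or [72.93590361 42.30554217] 2075 [0.5716 0.0435 0.083 ] ((572.0625610351562, 42.60550308227539), (23.209749221801758, 23.78993034362793), 17.17393684387207) [[557.5, 50.5], [564.5, 27.799999237060547], [586.7000122070312, 34.70000076293945], [579.5999755859375, 57.400001525878906]]
or [261.60488704 218.7450438 ] 2169 [0.5922 0.1526 0.083 ] ((592.779541015625, 153.85751342773438), (18.201786041259766, 37.723323822021484), 25.230152130126953) [[576.5, 167.0], [592.5999755859375, 132.89999389648438], [609.0999755859375, 140.6999969482422], [593.0, 174.8000030517578]]
or [ 52.53226167 317.43670462] 4479 [0.7121 0.0887 0.083 ] ((715.5908813476562, 87.93831634521484), (35.38930130004883, 73.1769027709961), 73.01329803466797) [[675.4000244140625, 81.69999694824219], [745.4000244140625, 60.29999923706055], [755.7999877929688, 94.19999694824219], [685.7999877929688, 115.5999984741211]]
```

The wing is at -64.8° with zero force, so four clicks are done. I'll back off, lift and move over the button at about (0.501, 0.168).

```bash
python3 -m handwheel '[[-8,0,0,0,0],[-14,0,0,0,0],[-14,0,-35,0,0],[-14,0,-70,0,0],[-14,0,-75,0,0]]';  python3 -m handwheel '[[40,25,0,0,0],[80,50,0,0,0],[107,68,0,0,0],[107,68,0,0,0],[107,68,0,0,0]]'; python3 - <<'E'
from h import *
c=cam('wrist');cv2.imwrite('pics/b1.png',c['color']);t=cam('top');cv2.imwrite('pics/b1t.png',t['color'])
hsv=cv2.cvtColor(c['color'],cv2.COLOR_BGR2HSV);H,S,V=cv2.split(hsv)
m=(H>45)&(H<80)&(S>100);ys,xs=np.nonzero(m);print(len(xs),xs.mean(),ys.mean())
z=c['z_map'][m];z=z[z>0];print('depth',np.median(z) if len(z) else None)
if len(xs):
  o,d=ray(c,(xs.mean(),ys.mean()));R=ray(c,(c['cx'],c['cy']))[1];
  if len(z):print('3d',o+d*np.median(z))
  print(onz(c,(xs.mean(),ys.mean()),.056),onz(c,(xs.mean(),ys.mean()),.062))
E
```

```text
clock: 7.7
tcp_pos: [0.6309, 0.1734, 0.1454]
orientation: [0.004, -0.296, 0.955, -0.001]
wrist_force: [1.3, 1.0, 1.3]
finger_gap: 0.0
grip_force: 0.0
clock: 8.2
tcp_pos: [0.5012, 0.1687, 0.1406]
orientation: [0.001, -0.296, 0.955, -0.0]
wrist_force: [-0.1, 0.7, -0.1]
finger_gap: -0.0004
grip_force: 0.0
884 250.98868778280544 202.99321266968326
depth 0.22669142
3d [0.50147533 0.16588614 0.06989666]
[0.50584699 0.16870586 0.056     ] [0.50395949 0.16748842 0.062     ]
```

View pics/b1.png

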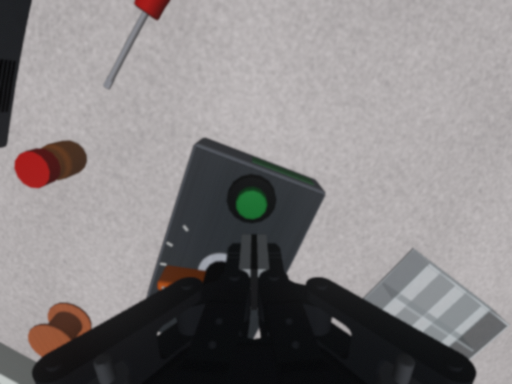

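The button is at (251,203) and its top is at z ≈ 0.070, just ahead of the fingertips at (254,240) in this slanted view. I'll descend to just above it and feel for contact.

```bash
python3 -m handwheel '[[1.5,-2,30,0,0],[1.5,-2,55,0,0],[1.5,-2,66,0,0],[1.5,-2,69,0,0],[1.5,-2,71,0,0],[1.5,-2,71,0,0]]'
```

```text
clock: 8.9
tcp_pos: [0.5014, 0.1658, 0.07]
orientation: [0.0, -0.295, 0.955, -0.0]
wrist_force: [-1.2, -0.7, 1.9]
finger_gap: -0.0001
grip_force: 1.1
```

```bash
python3 -m handwheel '[[0,0,1.5,0,0],[0,0,3,0,0],[0,0,4,0,0],[0,0,4,0,0]]'
```

```text
clock: 9.3
tcp_pos: [0.5017, 0.1659, 0.0659]
orientation: [0.001, -0.295, 0.955, -0.0]
wrist_force: [-0.8, -0.8, 5.2]
finger_gap: -0.0002
grip_force: 2.3
```

Force is 5.2 N, so the button is near full travel. I'll press on to the stop, hold briefly and release.

```bash
python3 -m handwheel '[[0,0,1,0,0],[0,0,1.8,0,0],[0,0,1.8,0,0]]';python3 -m handwheel '[[0,0,0.8,0,0],[0,0,0.8,0,0]]'
```

```text
clock: 9.6
tcp_pos: [0.5017, 0.1659, 0.0654]
orientation: [0.001, -0.295, 0.955, -0.0]
wrist_force: [-2.8, -2.6, 14.7]
finger_gap: -0.0002
grip_force: 7.6
clock: 9.8
tcp_pos: [0.5017, 0.1659, 0.0653]
orientation: [0.001, -0.295, 0.955, -0.0]
wrist_force: [-5.7, -2.4, 19.8]
finger_gap: 0.0003
grip_force: 10.2
```

The hard stop is at z = 0.0654, with the 5 N spring preload reached just before it. The button is fully down. I'll retract.

```bash
python3 -m handwheel '[[0,0,-5,0,0],[0,0,-15,0,0],[0,0,-50,0,0],[0,0,-95,0,0],[0,0,-140,0,0],[-40,0,-160,0,0],[-40,0,-160,0,0],[-40,0,-160,0,0]]'; python3 m.py | grep -v hub; python3 - <<'E'
from h import *
c=cam('wrist');print(c['xyz'])
hsv=cv2.cvtColor(c['color'],cv2.COLOR_BGR2HSV);H,S,V=cv2.split(hsv);m=(H>45)&(H<80)&(S>100)
ys,xs=np.nonzero(m);z=c['z_map'][m];z=np.median(z[z>0]);o,d=ray(c,(xs.mean(),ys.mean()));print('btn',o+d*z)
cv2.imwrite('pics/end.png',c['color'])
E
```

```text
clock: 10.6
tcp_pos: [0.534, 0.1887, 0.2225]
orientation: [-0.0, -0.296, 0.955, 0.0]
wrist_force: [-0.7, -0.2, -0.5]
finger_gap: 0.0004
grip_force: 0.0
green [253.65209125 140.8878327 ] 526 [0.503  0.1674 0.056 ]
or [105.25770308 112.22689076] 357 [0.558  0.0285 0.083 ] ((558.375, 27.934322357177734), (26.380823135375977, 22.583412170410156), 44.204586029052734) [[541.0, 26.799999237060547], [556.7999877929688, 10.600000381469727], [575.7000122070312, 29.0], [560.0, 45.20000076293945]]
or [197.31147541 205.65807963] 427 [0.5905 0.1543 0.083 ] ((591.4938354492188, 154.28221130371094), (18.276710510253906, 38.01478576660156), 24.96480369567871) [[575.2000122070312, 167.6999969482422], [591.2000122070312, 133.1999969482422], [607.7999877929688, 140.89999389648438], [591.7999877929688, 175.39999389648438]]
or [ 88.34834123 269.36433649] 1688 [0.7352 0.0873 0.083 ] ((736.5125732421875, 88.53150939941406), (47.947731018066406, 75.76011657714844), 73.8382568359375) [[693.5, 76.0], [766.2000122070312, 55.0], [779.5999755859375, 101.0], [706.7999877929688, 122.0999984741211]]
or [ 20.61851852
[... 543 characters left out ...]
99877929688, 44.599998474121094]]
or [ 20.5516129  362.27096774] 310 [0.9547 0.0609 0.083 ] ((954.6939697265625, 60.38261413574219), (33.115657806396484, 39.9487419128418), 0.2907271385192871) [[938.0, 80.30000305175781], [938.2000122070312, 40.29999923706055], [971.4000244140625, 40.5], [971.2000122070312, 80.4000015258789]]
or [  8.67 377.06] 200 [1.0045 0.0529 0.083 ] ((1004.5806884765625, 56.49102020263672), (46.11345291137695, 36.462242126464844), 11.740096092224121) [[978.2999877929688, 69.5999984741211], [985.7000122070312, 33.900001525878906], [1030.9000244140625, 43.29999923706055], [1023.4000244140625, 79.0]]
[0.46680717 0.14252883 0.36358677]
btn [0.50160835 0.16642764 0.0703432 ]
```

View pics/end.png

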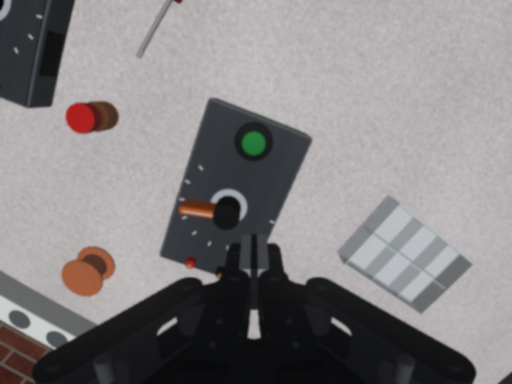

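The button is up again at (254,142), with its top at z ≈ 0.070. The wing, from (180,210) to (215,210), is at -65°, which is four clicks from the start. The jar, reel, tray and driver are undisturbed and the arm is clear.

```bash
python3 -c "
from workcell import workorder;print(workorder.hand_in())"
```

```text
the job is handed in; nothing more can be done
None
```

I turned the orange dial four clicks clockwise and then pressed its green button fully down and let it come up. The job is handed in with the arm clear; hand-in returned no verdict, but the last wrist picture showed the dial four clicks on and the button up.

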